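# Press the rivet tin lids home and put the tray away

## Task

Some of the lids on the rivet tins in the pulled-out tray are not pushed home. Press them all down until they are fully seated, and then push the tray by its front board all the way into its low rack. Leave the things lying on top of the rack where they are.

Things in the scene. Friction and masses are not known exactly. Their poses are not given: they have to be found in the camera images.
- tin_rack: low plywood housing fixed on the bench, open at the front, 90 mm deep, 250 mm wide, its top 47 mm above the bench; only 4 mm of room over tins whose lids are home, so a proud lid catches on its front edge; origin on the bench under the middle of its front edge; x points into the housing (away from the robot), y to the left along its front edge, z up; stands turned up to 0.3 rad
- tray (a joint): how far the plywood tray has been pushed into the housing along the housing's +x, in m: 0 is pulled out (the start), 0.08 is all the way in, where the front board meets the housing; slides with about 2 N of friction and stays where it is left
- tray_front (a point): the middle of the outer face of the tray's front board, the face to push on, 19 mm above the bench; moves with the tray; x points into the housing, the outer face looks to -x. The board is 250 mm wide and 10 mm thick and reaches from 2 to 36 mm above the bench. Behind it lie three bays, 70 x 70 mm, with 5 mm walls 20 mm above the bench; at the start their centres are 45 mm in front of the housing, in line with its middle and 75 mm to either side
- tin_a: one of three alike round metal rivet tins standing upright, each in its own bay of the tray (which tin is in which bay varies); 60 mm body, lid 62 mm in diameter, top of the lid 27 mm above the tin's origin when it is home; origin at the centre of the underside, 8 mm above the bench, z up
- tin_b: one of three alike round metal rivet tins standing upright, each in its own bay of the tray (which tin is in which bay varies); 60 mm body, lid 62 mm in diameter, top of the lid 27 mm above the tin's origin when it is home; origin at the centre of the underside, 8 mm above the bench, z up
- tin_c: one of three alike round metal rivet tins standing upright, each in its own bay of the tray (which tin is in which bay varies); 60 mm body, lid 62 mm in diameter, top of the lid 27 mm above the tin's origin when it is home; origin at the centre of the underside, 8 mm above the bench, z up
- tin_a_lid (a joint): how far the push-on lid of this tin stands up from fully home, in m: 0 is home, a proud lid starts 0.007 to 0.011 up (the lid's top is then 27 mm plus this value above the tin's origin); moves straight down, a tight fit that needs about 7 N pressed on its middle and stays where it is left
- tin_b_lid (a joint): how far the push-on lid of this tin stands up from fully home, in m: 0 is home, a proud lid starts 0.007 to 0.011 up (the lid's top is then 27 mm plus this value above the tin's origin); moves straight down, a tight fit that needs about 7 N pressed on its middle and stays where it is left
- tin_c_lid (a joint): how far the push-on lid of this tin stands up from fully home, in m: 0 is home, a proud lid starts 0.007 to 0.011 up (the lid's top is then 27 mm plus this value above the tin's origin); moves straight down, a tight fit that needs about 7 N pressed on its middle and stays where it is left
- wax_cake: round cake of wax, 48 mm across and 18 mm high, lying on top of the housing towards its left rear; origin at the centre of the underside; leave it
- bone_folder: flat pale folding tool, 24 x 148 x 8 mm, lying along the rear of the housing's top, to the right of the wax; origin at the centre of the underside; leave it
Things that resemble listed ones, but are neither listed nor needed, are in the scene too. What is shaped like the tin_b but blue or green is not meant.

How it is judged (in metres and radians):
On the way:
1. all three lids are fully home while the tray is still out (value of joint each of tin_a_lid, tin_b_lid, tin_c_lid below 0.002 m and value of joint tray below 0.03 m), for 0.2 s.
At the end, for the whole second after the job is handed in: all three lids are within 2 mm of fully home, the tins stand upright (within 0.1 rad) in the tray under the housing (centres at least 20 mm behind its front edge), and the tray is at rest within 5 mm of all the way in (value of joint each of tin_a_lid, tin_b_lid, tin_c_lid below 0.002 m and angle between each of tin_a, tin_b, tin_c's own z axis and vertical below 0.1 rad and x of each of tin_a, tin_b, tin_c in the frame of tin_rack above 0.02 m and value of joint tray above 0.075 m and velocity of joint tray between -0.01 and 0.01 m/s); the robot touches nothing.
It fails at once if the wax or the bone folder on the rack is knocked away (more than 30 mm) (distance of any of wax_cake, bone_folder from where it was at the start of the episode above 0.03 m).
It also fails if it takes over 51 s, if anything falls off the work surface, if the arm or the gripper's body presses on something with over 40 N, if the wrist force passes 120 N, or if a joint passes its speed limit or range.

## Robot

A 6-joint arm with a two-finger parallel gripper is mounted at the origin on a cart in front of the work surface, level with it; the furniture and walls round the work are solid. World frame = base frame: x ahead of the robot, y to its left, z up, the work surface at z = 0. Lengths are in mm, angles in rad, forces in N, time in s.
With the tool pointing down it reaches from about 300 to 775 mm from the base axis. Payload 14.6 kg.
Tool frame: the origin (TCP) lies midway between the tips of the shut fingers; the grasp point (between the pads) lies 19 mm behind it; z points along the fingers, y is the direction in which the jaws open and shut (so a half turn about z gives the same grasp; the last joint's range is limited). The gripper opens to 85 mm and grips with 20 to 120 N. Pads are 22 mm wide; open, the fingers measure 114 mm over their backs; the gripper's body (76 mm by 85 mm) begins 54 mm behind the grasp point. The pads swing forward as they close: fully open they stand 13 mm farther back than shut.
Start: joints at [1.043, 0.3, 1.521, -0, 1.321, -0.067], TCP at [244.562, 492.625, 231.281] pointing down, gripper open.
Joint ranges: [-3.03, 3.03], [-0.79, 2.21], [0.23, 2.52], [-1.04, 4.18], [0, 3.07], [-2.55, 2.55]. Speed limits (rad/s): [2.22, 2.22, 2.57, 3.14, 3.14, 3.14].

## Interface

Orientations are given as a unit quaternion [x, y, z, w].
In Python, from station import env, status, eyes, nets gives the robot as it stands. Calls block until the motion is done:
- env.reach(position, orientation): joint-space move of the TCP to a pose.
- env.line_to(position, max_speed=150, orientation=None, force_limit=None): straight line of the TCP; orientation=None keeps the orientation; max_speed is the mean speed in mm/s. With force_limit (N) it stops when the force on the tool has changed by that much, and returns True; else False.
- env.move_j(angles): joint-space move.
- env.open_jaws() and env.grasp(force=None): open the fingers fully, or close them until they stop; force is the grip in N (None keeps the last).
- env.wait(seconds).
- env.inverse_kinematics(position, orientation): joint angles nearest the present ones, or None.
- status.get_obs(): the state.
- eyes.grab_frame(name): name is "scene" or "side" or "wrist"; returns the picture (400x640x3 uint8, blue, green, red); there is no depth.
- eyes.camera_info(name): a dict with "fx", "fy", "cx", "cy" (pixels), "rvec" (rotation vector, rad) and "tvec" (3), from world to camera coordinates, as OpenCV has them; the wrist camera has in their place "T_tool_cam" (4x4, takes a point from camera to tool coordinates, whose origin is the TCP and whose axes are the flange's). Camera axes: x right, y down, z forward; pixel columns grow to the right and rows downward; lengths in mm; the calibration is good to about 2 mm. A picture is of the moment at which its call begins: read the wrist's pose just before it. camera_info takes no time and is no camera call.
A pose or a line that the arm cannot do raises env.IKError and nothing moves.
- env.finish_job(): hands the job in, once; it reports no verdict.
Trained networks look in the newest picture that a camera, given by its name, has taken for a name from the list of things; names that differ only in an ending like _2 or _b are one class to them, and where a whole thing is asked for, a point or a joint stands for the part that bears it (a point fixed in the world has none). Each returns a list of dicts, best first, with "score" (0 to 1); they miss things now and then, are a little off and sometimes report something else, mostly with a low value. They report only what shows in the picture. A call takes as long as a camera call. They do not tell look-alikes from the thing itself.
- nets.look_for(target, camera): "rect" ([centre column, centre row, width, height] as shares, 0 to 1, of the picture: columns of its width, rows of its height, round what is visible of it).
- nets.cut_out(target, camera): "pixels" (400x640 bool, what is visible of it) and "rect" ([centre column, centre row, width, height] as shares, 0 to 1, of the picture: columns of its width, rows of its height, round what is visible of it).
The state is a dict: "clock": time; "joint_positions": joint angles; "joint_vel": joint speeds; "joint_efforts": joint torques, N m; "tcp_pos": TCP position; "tcp_rot": TCP orientation; "force": force on the tool from outside, world axes, zero at the start; "torque": the same for the moment, N m; "gripper_width": finger opening in mm.
Only numpy, scipy, OpenCV 4.12 (cv2) and the standard library are available. Lean on these libraries where they do the work, as an engineer would, in place of code of your own. Each camera call takes 0.05 s, during which the arm holds its last target.

## Working session

There is one attempt and no reset: what is moved stays moved. The work goes in short steps, each a Python script; the robot and the scene stay as the last script left them, time stands still between calls to the robot, and variables do not carry over. Pictures are saved under pics/ and viewed, and the job is handed in when it is done.

```bash
mkdir -p pics; ls; python3 - <<'E'
from station import env,status,eyes,nets
import cv2
for n in ("scene","side","wrist"):
    cv2.imwrite(f"pics/a_{n}.png",eyes.grab_frame(n)); print(n,eyes.camera_info(n))
    for t in ("tin_a","tray_front","tin_rack","wax_cake"):
        print(t,[(round(d["score"],2),[round(float(a)*b) for a,b in zip(d["rect"],(640,400,640,400))]) for d in nets.look_for(t,n)])
print(status.get_obs())
E
```

```text
pics
scene {'fx': 517.5305952101751, 'fy': 517.5305952101751, 'cx': 315.8676628437879, 'cy': 201.4864228067414, 'rvec': array([ 2.00444557, -1.09581591,  0.53142298]), 'tvec': array([-216.25415172,  337.89863644,  843.1288774 ])}
tin_a [(0.92, [324, 225, 24, 21]), (0.76, [354, 236, 31, 27]), (0.73, [331, 281, 30, 30]), (0.71, [292, 216, 27, 21]), (0.67, [388, 281, 29, 31])]
tray_front [(0.98, [325, 233, 115, 59])]
tin_rack [(0.72, [332, 217, 134, 93]), (0.16, [324, 224, 29, 22])]
wax_cake [(0.84, [318, 183, 19, 16])]
side {'fx': 478.4703764143238, 'fy': 478.4703764143238, 'cx': 316.3216235284096, 'cy': 196.47498690868179, 'rvec': array([ 0.2454365 , -2.49281693,  1.70480456]), 'tvec': array([508.03369665,  71.1228101 , 851.89170436])}
tin_a [(0.84, [328, 209, 35, 24]), (0.73, [374, 184, 25, 25]), (0.72, [398, 201, 37, 20]), (0.66, [335, 194, 32, 22]), (0.59, [329, 225, 36, 23])]
tray_front [(0.66, [330, 219, 62, 65]), (0.34, [327, 227, 38, 22])]
tin_rack [(0.85, [301, 214, 111, 78]), (0.47, [329, 220, 60, 65]), (0.24, [277, 187, 25, 26])]
wax_cake [(0.87, [269, 204, 29, 19]), (0.69, 
[... 551 characters left out ...]
e []
{'clock': 0.75, 'joint_positions': array([ 1.04341159e+00,  2.99874062e-01,  1.52101891e+00,  1.83666167e-06,
        1.32071100e+00, -6.65590022e-02]), 'joint_vel': array([ 0.00111506, -0.00030186, -0.00067653,  0.00023104,  0.00028312,
        0.0002573 ]), 'joint_efforts': array([-6.63739393e-04, -5.43333399e+01, -3.61942434e+01, -7.16717386e-05,
        9.07503963e-04, -2.74589286e-05]), 'tcp_pos': array([244.55028611, 492.61870259, 231.28680963]), 'tcp_rot': array([ 2.28379720e-01,  9.73572136e-01, -5.14992169e-06, -2.50647845e-06]), 'force': array([-0.0346633 , -0.55782016,  0.45312891]), 'torque': array([ 0.03306476, -0.01291545, -0.04013076]), 'gripper_width': 85.50744471153787}
```

```bash
python3 - <<'E'
import cv2,numpy as np
a=cv2.imread("pics/a_scene.png");b=cv2.imread("pics/a_side.png")
a=cv2.resize(a[150:320,240:440],None,fx=3.5,fy=3.5,interpolation=cv2.INTER_CUBIC)
b=cv2.resize(b[150:290,220:440],None,fx=3.5,fy=3.5,interpolation=cv2.INTER_CUBIC)
cv2.imwrite("pics/b1.png",a);cv2.imwrite("pics/b2.png",b)
E
```

```text
(no output)
```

View pics/a_scene.png

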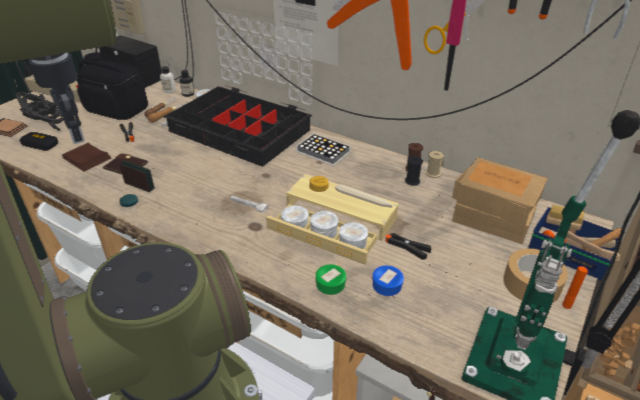

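```bash
sleep 0
```

```text
(no output)
```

View pics/a_side.png

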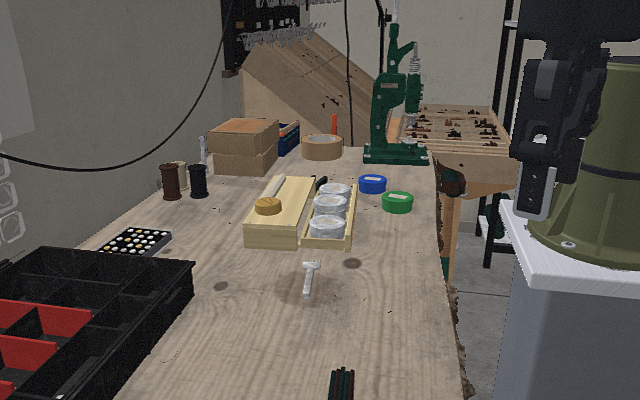

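View crops.

Candidates in the scene picture: silver tins in the tray at (295,215), (324,224) and (353,235), which I want. The look-alikes are the green tin at (331,280) and the blue tin at (388,281). The tray is in front of the plywood rack, with the wax at (318,183) and the folder at (362,196).

View pics/b1.png

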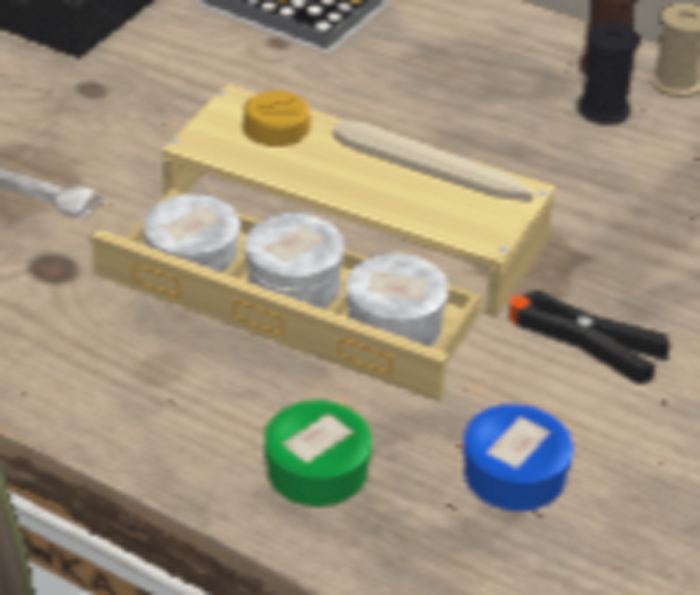

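View pics/b2.png

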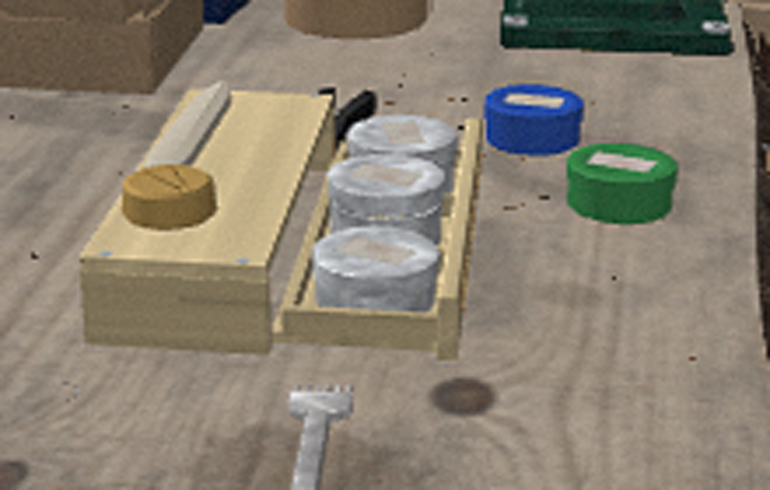

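```bash
cat > h.py <<'E'
import numpy as np,cv2
from scipy.optimize import least_squares
def rt(p,P): # p x,y,yaw
    c,s=np.cos(p[2]),np.sin(p[2]); P=np.atleast_2d(P).astype(float)
    return np.c_[p[0]+c*P[:,0]-s*P[:,1],p[1]+s*P[:,0]+c*P[:,1],P[:,2]]
def proj(info,W):
    K=np.array([[info['fx'],0,info['cx']],[0,info['fy'],info['cy']],[0,0,1]])
    return cv2.projectPoints(np.asarray(W,float),info['rvec'],info['tvec'],K,None)[0].reshape(-1,2)
E
python3 - <<'E'
from h import *
from station import env,status,eyes,nets
S=[((165,152),(0,125,47)),((497,262),(0,-125,47)),((553,188),(90,-125,47)),((228,87),(90,125,47)),((95,235),(-90,125,36)),((440,362),(-90,-125,36))]
D=[((270,265),(0,125,47)),((82,258),(90,125,47)),((335,95),(0,-125,47))]
ci=[eyes.camera_info("scene"),eyes.camera_info("side")]
px=[np.array([a for a,_ in L])/3.5+o for L,o in ((S,(240,150)),(D,(220,150)))]
M=[np.array([b for _,b in L]) for L in (S,D)]
f=lambda p,w=(1,1):np.concatenate([w[i]*(proj(ci[i],rt(p,M[i]))-px[i]).ravel() for i in (0,1)])
for w in ((1,1),(1,0),(0,1)):
    r=least_squares(f,[450,0,0],args=(w,)); print(w,r.x)
    print(np.round(f(r.x).reshape(-1,2),1).tolist())
    if w==(1,1): p=r.x
np.save("p.npy",p)
print("bays",rt(p,[(-45,75,35),(-45,0,35),(-45,-75,35),(-90,0,19)]))
# lid heights: nets rect vs predicted lid ellipse top at dz
for i,n in enumerate(("scene","side")):
    t=np.linspace(0,2*np.pi,60)
    for y in (75,0,-75):
        for dz in (0,9):
            q=proj(ci[i],rt(p,np.c_[-45+31*np.cos(t),y+31*np.sin(t),np.full(60,35+dz)]))
            print(n,y,dz,"top row",q[:,1].min().round(1),"cols",q[:,0].min().round(1),q[:,0].max().round(1),"bottom",q[:,1].max().round(1))
im=eyes.grab_frame("scene")
for y in (75,0,-75):
  for dz,c in ((0,(0,0,255)),(9,(0,255,0))):
    pass
big=[]
for i,(n,o) in enumerate((("scene",(240,150)),("side",(220,150)))):
    im=eyes.grab_frame(n)
    im=cv2.resize(im[o[1]+ (30 if i==0 else 20):o[1]+110,o[0]:o[0]+160],None,fx=5,fy=5,interpolation=cv2.INTER_CUBIC)
    oo=np.array([o[0],o[1]+(30 if i==0 else 20)])
    for y in (75,0,-75):
      for dz,c in ((0,(0,0,255)),(9,(0,200,0))):
        q=proj(ci[i],rt(p,np.c_[-45+31*np.cos(t),y+31*np.sin(t),np.full(60,35+dz)]))
        cv2.polylines(im,[np.int32((q-oo+.5)*5)],True,c,1)
    cv2.imwrite(f"pics/c{i}.png",im)
E
```

```text
(1, 1) [5.27473069e+02 3.67139901e+01 7.07552347e-02]
[[-1.3, -0.5], [1.5, 0.7], [0.8, -0.5], [-0.5, -0.9], [-1.8, 0.7], [0.5, 0.8], [-0.5, 0.3], [-0.4, -0.5], [0.3, -0.3]]
(1, 0) [5.28360997e+02 3.70350603e+01 6.43778883e-02]
[[-1.0, -0.9], [1.5, 0.6], [0.9, -0.4], [-0.0, -1.2], [-1.7, 0.1], [0.2, 0.6], [-1.6, 0.3], [-1.4, -0.6], [0.2, -0.3]]
(0, 1) [5.27264560e+02 3.69753979e+01 7.69110109e-02]
[[-1.6, -0.3], [1.5, 0.5], [0.5, -0.7], [-0.9, -0.8], [-1.9, 0.9], [0.8, 0.7], [0.0, 0.4], [-0.0, -0.3], [-0.0, -0.3]]
bays [[477.28344772 108.34500249  35.        ]
 [482.58566365  33.53266055  35.        ]
 [487.88787958 -41.27968139  35.        ]
 [437.69825849  30.35133099  19.        ]]
scene 75 0 top row 205.4 cols 280.9 308.0 bottom 222.5
scene 75 9 top row 202.3 cols 280.8 308.0 bottom 219.4
scene 0 0 top row 215.0 cols 309.5 337.3 bottom 233.0
scene 0 9 top row 212.0 cols 309.5 337.4 bottom 229.9
scene -75 0 top row 225.2 cols 339.5 368.1 bottom 244.0
scene -75 9 top row 222.1 cols 339.6 368.3 bottom 240.9
side 75 0 top row 214.5 cols 309.2 345.1 bottom 229.3
side 75 9 top row 209.9 cols 309.2 345.2 bottom 224.4
side 0 0 top row 199.2 cols 314.8 347.9 bottom 211.8
side 0 9 top row 194.9 cols 314.8 348.0 bottom 207.2
side -75 0 top row 186.1 cols 319.6 350.3 bottom 196.9
side -75 9 top row 182.0 cols 319.6 350.5 bottom 192.6
```

The overlay geometry agrees with both cameras. The left lid looks home and the middle and right ones proud. I'll press all three anyway, taking one wrist look first to refine the centres.

```bash
cat >> h.py <<'E'
from scipy.spatial.transform import Rotation as R
def quat(yaw): # tool x along -rack x, z down
    x=np.array([-np.cos(yaw),-np.sin(yaw),0]);z=np.array([0,0,-1.]);y=np.cross(z,x)
    return R.from_matrix(np.c_[x,y,z]).as_quat()
E
python3 - <<'E'
from h import *
from station import env,status,eyes,nets
p=np.load("p.npy");q=quat(p[2])
env.reach(rt(p,(-60,0,170))[0],q)
env.grasp(20)
o=status.get_obs();im=eyes.grab_frame("wrist");I=eyes.camera_info("wrist")
T=np.eye(4);T[:3,:3]=R.from_quat(o['tcp_rot']).as_matrix();T[:3,3]=o['tcp_pos']
C=np.linalg.inv(T@I['T_tool_cam']);I['rvec']=cv2.Rodrigues(C[:3,:3])[0];I['tvec']=C[:3,3]
t=np.linspace(0,2*np.pi,60)
for y in (75,0,-75):
    for dz,c in ((0,(0,0,255)),(9,(0,200,0))):
        u=proj(I,rt(p,np.c_[-45+31*np.cos(t),y+31*np.sin(t),np.full(60,35+dz)]))
        cv2.polylines(im,[np.int32(u)],True,c,1)
for P in ([(0,125,47),(0,-125,47),(90,-125,47),(90,125,47)],[(-90,125,36),(-90,-125,36)]):
    cv2.polylines(im,[np.int32(proj(I,rt(p,P)))],True,(255,0,0),1)
cv2.imwrite("pics/d.png",im);print(o['tcp_pos'],status.get_obs()['clock'],status.get_obs()['force'],status.get_obs()['gripper_width'])
E
```

```text
[467.62203919  32.47783025 170.00299066] 3.5833 [0.29423317 0.03624279 0.424268  ] -0.13815007739055912
```

View pics/d.png

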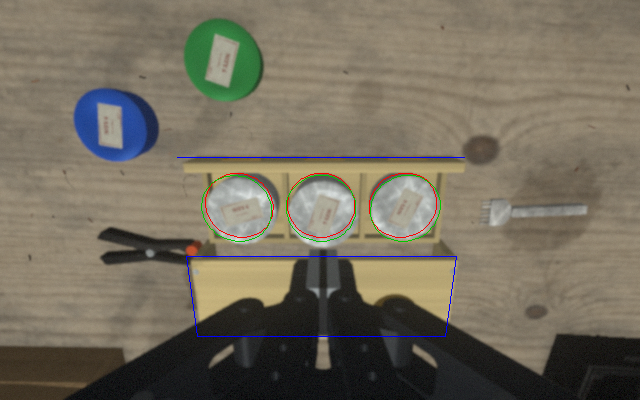

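View pics/c1.png

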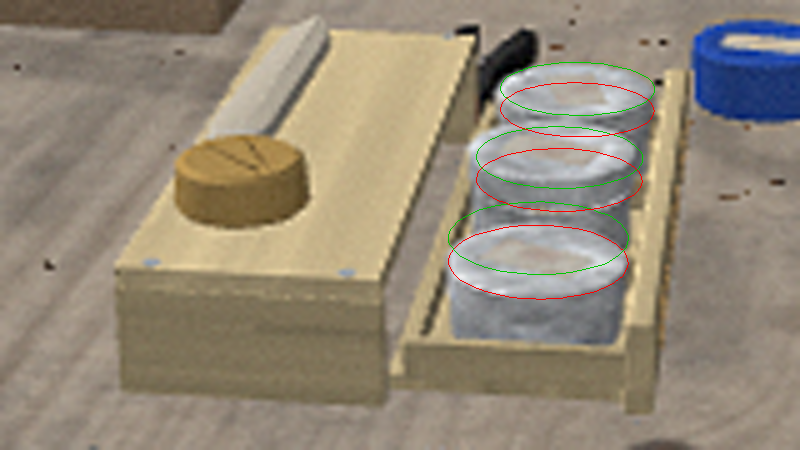

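The wrist view shows tins at (238,209), (321,211) and (404,206). They match the prediction within about 3 mm. The +y tin (right in the image) is home. Now I'll press all three.

```bash
python3 - <<'E'
from h import *
from station import env,status,eyes,nets
p=np.load("p.npy")
for y in (0,-75,75):
    env.line_to(rt(p,(-43,y,62))[0],max_speed=200)
    r=env.line_to(rt(p,(-43,y,31.5))[0],max_speed=25,force_limit=22)
    o=status.get_obs();print(y,r,o['tcp_pos'].round(1),o['force'].round(1),round(o['clock'],2))
    env.wait(0.15);o=status.get_obs();print(o['tcp_pos'].round(1),o['force'].round(1))
    env.line_to(rt(p,(-43,y,62))[0],max_speed=150)
env.line_to(rt(p,(-70,75,150))[0],max_speed=250)
for n in ("scene","side","wrist"): cv2.imwrite(f"pics/e_{n}.png",eyes.grab_frame(n))
im=cv2.imread("pics/e_side.png")
im=cv2.resize(im[170:260,220:380],None,fx=5,fy=5,interpolation=cv2.INTER_CUBIC)
t=np.linspace(0,2*np.pi,60)
for y in (75,0,-75):
    u=proj(eyes.camera_info("side"),rt(p,np.c_[-45+31*np.cos(t),y+31*np.sin(t),np.full(60,35)]))
    cv2.polylines(im,[np.int32((u-(220,170)+.5)*5)],True,(0,0,255),1)
cv2.imwrite("pics/e1.png",im);print(status.get_obs()['clock'])
E
```

```text
0 True [485.5  33.7  34.9] [1.1 0.5 8. ] 5.31
[485.5  33.7  34.9] [1.8 0.3 6.9]
-75 True [490.8 -41.1  34.9] [1.1 1.4 7.1] 7.34
[490.7 -41.1  34.9] [1.2 1.7 6.7]
75 True [480.1 108.6  34.9] [ 0.8 -1.4  7.1] 9.74
[480.1 108.6  34.9] [ 1.3 -0.3  5.9]
10.8917
```

View pics/e1.png

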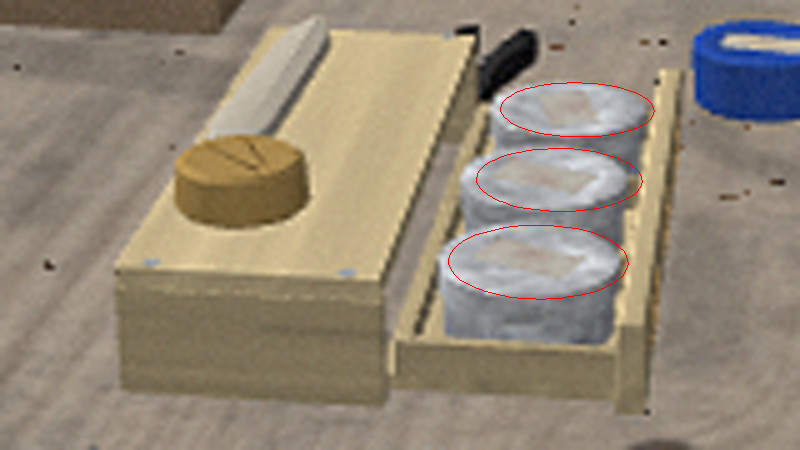

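All three lids stopped the fingers at z = 34.9 mm, which is home (35), and the picture agrees. Next I'll push the tray.

```bash
python3 - <<'E'
from h import *
from station import env,status,eyes,nets
p=np.load("p.npy")
L=lambda x,y,z,v,f=None: env.line_to(rt(p,(x,y,z))[0],max_speed=v,force_limit=f)
L(-135,0,110,200); L(-135,0,18,120)
def loc():
    o=status.get_obs();return (rt([0,0,-p[2]],[o['tcp_pos']-np.r_[p[:2],0]])[0]).round(1),o['force'].round(1),round(o['clock'],2)
print(loc())
print(L(-30,0,18,60,20),loc())
print(L(-4,0,18,20,18),loc())
env.wait(0.3);print(loc())
for n in ("scene","side"): cv2.imwrite(f"pics/f_{n}.png",eyes.grab_frame(n))
a=cv2.imread("pics/f_scene.png");b=cv2.imread("pics/f_side.png")
cv2.imwrite("pics/f.png",np.vstack([cv2.resize(a[150:270,240:440],None,fx=2.5,fy=2.5),cv2.resize(b[160:270,220:420],None,fx=2.5,fy=2.5)]))
E
```

```text
(array([-1.346e+02,  1.000e-01,  1.850e+01]), array([-0.1,  0.8, -0.4]), 12.49)
False (array([-30. ,  -0.1,  18.1]), array([-1. ,  0.6, -0.1]), 14.39)
True (array([-18.9,   0. ,  17.5]), array([ 0.2,  0.1, -0.8]), 15.11)
(array([-19.3,  -0. ,  17.4]), array([ 0.3, -0.1,  0. ]), 15.41)
```

View pics/f.png

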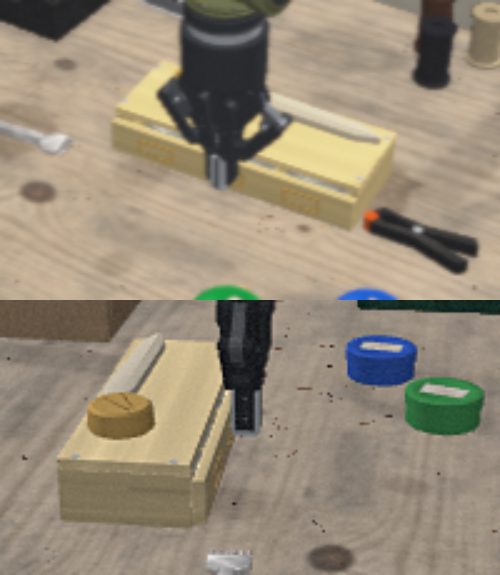

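The board appears to meet the housing in both views. I'll push once more to confirm, then back off and check.

```bash
python3 - <<'E'
from h import *
from station import env,status,eyes,nets
p=np.load("p.npy")
L=lambda x,y,z,v,f=None: env.line_to(rt(p,(x,y,z))[0],max_speed=v,force_limit=f)
def loc():
    o=status.get_obs();return (rt([0,0,-p[2]],[o['tcp_pos']-np.r_[p[:2],0]])[0]).round(1),o['force'].round(1),round(o['clock'],2)
print(L(-4,0,18,15,15),loc())
L(-70,0,18,80); L(-120,0,150,200); env.move_j(np.r_[-0.6,status.get_obs()['joint_positions'][1:]])
for n in ("scene","side"):
    im=eyes.grab_frame(n); I=eyes.camera_info(n)
    im0=im.copy()
    o=np.array((240,150) if n=="scene" else (220,150))
    im=cv2.resize(im[o[1]:o[1]+120,o[0]:o[0]+190],None,fx=4,fy=4,interpolation=cv2.INTER_CUBIC)
    for P in ([(-10,125,36),(-10,-125,36)],[(0,125,47),(0,-125,47)]):
        cv2.polylines(im,[np.int32((proj(I,rt(p,P))-o+.5)*4)],True,(0,0,255),1)
    cv2.imwrite(f"pics/g_{n}.png",im)
print(loc())
E
```

```text
True (array([-19.,   0.,  17.]), array([-0.7, -0.1,  0.4]), 15.88)
(array([-186.6, -222.8,  149. ]), array([-0.8, -0.7, -0.2]), 18.54)
```

View pics/g_scene.png

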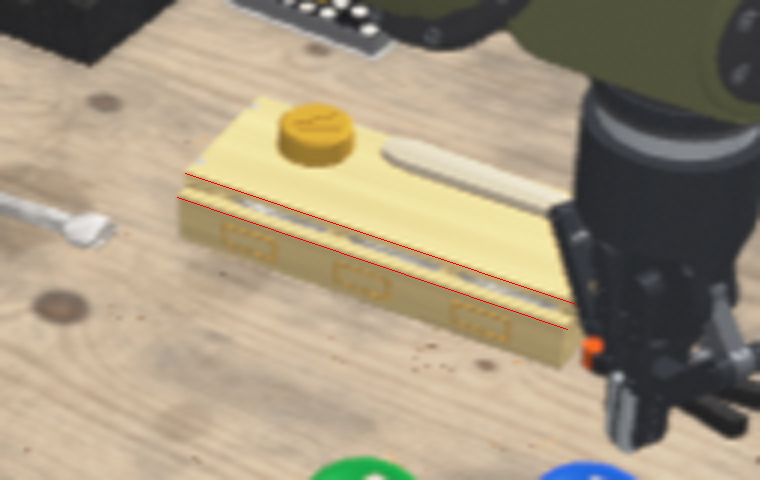

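View pics/g_side.png

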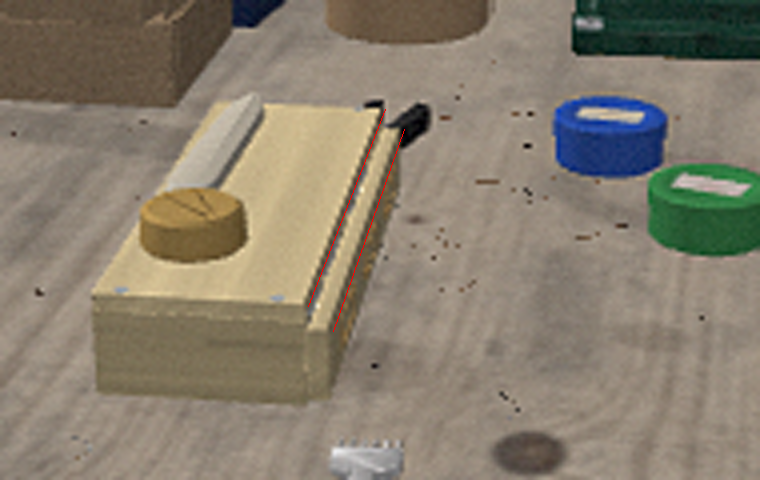

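The front board is flush with the housing and matches the predicted closed edge in both views. The wax and folder are where they were, and the arm touches nothing.

```bash
python3 -c "
from station import env
env.finish_job()"
```

```text
the job is handed in; nothing more can be done
```

The job is done and handed in at about 18.5 s of the 51 s allowed. I pressed all three tin lids with the shut fingers, then pushed the tray in by its front board.

- **Lids:** the middle and right ones were proud and the left one looked home already. Each press stopped at z = 34.9 mm, against 35 mm for fully home, and the side picture afterwards agreed.
- **Tray:** two force-limited pushes stopped at the same place, within 0.1 mm. In both cameras the front board lies on the predicted closed line against the housing.
- **Things on the rack:** the wax and bone folder look unmoved, and the gripper is clear of everything.

No check failed or disagreed. `finish_job` gave no verdict, so the result rests on these checks.

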